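# Find the empty bay of a module carrier and push its flap open

## Robot

A 6-joint arm with a two-finger parallel gripper is mounted at the origin on a cart in front of the work surface, level with it; the furniture and walls round the work are solid. World frame = base frame: x ahead of the robot, y to its left, z up, the work surface at z = 0. Lengths are in m, angles in rad, forces in N, time in s.
With the tool pointing down it reaches from about 0.3 to 0.875 m from the base axis. Payload 6.4 kg.
Tool frame: the origin (TCP) lies at the very end of the fingers, on their centre line; the grasp point (between the pads) lies 19 mm behind it; z points along the fingers, y is the line along which they close (so a half turn about z gives the same grasp; the last joint's range is limited). The gripper opens to 85 mm and grips with 20 to 120 N. Pads are 22 mm wide; open, the fingers measure 114 mm over their backs; the gripper's body (76 mm by 85 mm) begins 54 mm behind the grasp point. The pads swing forward as they close: fully open they stand 13 mm farther back than shut.
Start: joints at [-1.479, 0.181, 1.607, -0, 1.354, -0.206], TCP at [0.169, -0.55, 0.231] pointing down, gripper open.
Joint ranges: [-2.99, 2.99], [-0.89, 2.07], [0.3, 2.58], [-1.14, 4.28], [0, 2.63], [-3.12, 3.12]. Speed limits (rad/s): [2.57, 2.57, 3.01, 3.14, 3.14, 3.14].

## Interface

Orientations are given as a unit quaternion [w, x, y, z].
In Python, from bench import ctrl gives the robot as it stands.
- The arm moves only by the shell command python3 jog.py 'ROWS'. ROWS is a JSON list of rows, 1 to 10 of them, each an object with the fields d (a list: dx, dy, dz in m), turn_vec (a list: a rotation vector rx, ry, rz in rad), aperture (the opening from 0.0 (shut) to 1.0 (fully open)); a field left out counts as zero (the opening has to be given); each row is the pose to reach, as a shift and turn from the pose commanded when the command began, along the tool's axes at that moment; what a row does not reach only later rows make up. A row lasts 1/8 s, in which the tool goes at most 0.0625 m and 0.188 rad, less where a joint would pass 70% of its speed; a pose out of reach is approached as far as the arm can. The fingers move at their own pace and stop on an object; the grip force is fixed at half the most. Time passes only in rows, so rows that do not move let the fingers close. It prints the time, the measured TCP pose, the force, the opening and the grip force at its end. Input that does not fit is refused with a message, and nothing moves.
- ctrl.get_obs(): the state, without advancing time (a new reading comes with each control period).
- ctrl.camera(name): name is "side" or "top" or "wrist"; returns the picture (384x512x3 uint8, blue, green, red); there is no depth.
- ctrl.camera_params(name): a dict with "fovy" (degrees; the focal length in pixels is half the picture's height over the tangent of half this angle, whatever the lens; pixels are square), "cx", "cy" (the principal point, pixels), "view" (4x4, takes a point from world to camera coordinates). Camera axes: x right, y up, looking along -z (the intrinsics and any distortion apply to the point x, -y, -z); pixel columns grow to the right and rows downward; lengths in m; the calibration is good to about 2 mm. A picture is of the moment at which its call begins: read the wrist's pose just before it. camera_params takes no time and is no camera call; for the wrist camera it gives the pose at the moment of the call.
- ctrl.hand_in(): hands the job in; it is judged then, once.
The state is a dict: "time_s": time; "q": joint angles; "dq": joint speeds; "joint_efforts": joint torques, N m; "eef_pos": TCP position; "eef_rot": TCP orientation; "wrist_force": force on the tool from outside, world axes, zero at the start; "torque": the same for the moment, N m; "opening": opening from 0.0 (shut) to 1.0 (fully open); "grasp_force": force on a finger pad.
Only numpy, scipy, OpenCV 4.12 (cv2) and the standard library are available. Lean on these libraries where they do the work, as an engineer would, in place of code of your own. Each camera call takes 0.05 s, during which the arm holds its last target. There are 200 camera calls.

## Task

One of the four bays of the grey module carrier is empty and is wanted for another module. Press gently with the fingertips on the ribbed front part of the white flaps to find the one that rocks, then push that flap down until it is fully open, leave it open and take the hand away. Pick nothing up, and do not disturb the loose things lying about.

Things in the scene. Friction and masses are not known exactly. Their poses are not given: they have to be found in the camera images.
- carrier: Fixed grey open-topped box, 115 (x) x 320 (y) x 95 mm high, handles add 19 mm at each end. Origin: centre of underside, on the bench; its -x front faces the robot within 0.35 rad. Four bays along y, each shut by an identical white flap flush with the top. In three (which ones varies) a module right under the flap stops it (springy, gives about 1 mm per 10 N at the pad); one is empty.
- flap_1 (a joint): Angle of the flap at the left end (+y end of the carrier); 0 closed, 1.25 rad fully open (stop). 62 mm wide, 4 mm thick. Axle along carrier y, 3 mm below the rim: the 60 mm long front part goes down into the bay, the 16 mm tail behind the axle rises; pressing the tail does nothing. Over the empty bay it gives at about 2 N on the pad, has no spring and stays where left.
- flap_1_pad (a point): Point on the top face of flap_1 (94 mm above the bench when closed), mid-width, 40 mm in front of its axle, at the inner edge of the black ribbed press pad near the flap's front edge; it moves with the flap.
- bay_1 (a point): Fixed point on the level of the carrier's top rim, 95 mm above the bench, straight above the axle of flap_1, mid-width (20 mm behind the carrier's middle). The bay opening is 64 mm wide (y) and runs from 62 mm in front of the axle to 18 mm behind it; the empty bay is 85 mm deep. Bays are 74 mm apart, bay_1 at the +y end.
- flap_2 (a joint): Angle of the flap at the second from the left; 0 closed, 1.25 rad fully open (stop). 62 mm wide, 4 mm thick. Axle along carrier y, 3 mm below the rim: the 60 mm long front part goes down into the bay, the 16 mm tail behind the axle rises; pressing the tail does nothing. Over the empty bay it gives at about 2 N on the pad, has no spring and stays where left.
- flap_2_pad (a point): Point on the top face of flap_2 (94 mm above the bench when closed), mid-width, 40 mm in front of its axle, at the inner edge of the black ribbed press pad near the flap's front edge; it moves with the flap.
- bay_2 (a point): Fixed point on the level of the carrier's top rim, 95 mm above the bench, straight above the axle of flap_2, mid-width (20 mm behind the carrier's middle). The bay opening is 64 mm wide (y) and runs from 62 mm in front of the axle to 18 mm behind it; the empty bay is 85 mm deep. Bays are 74 mm apart, bay_1 at the +y end.
- flap_3 (a joint): Angle of the flap at the third from the left; 0 closed, 1.25 rad fully open (stop). 62 mm wide, 4 mm thick. Axle along carrier y, 3 mm below the rim: the 60 mm long front part goes down into the bay, the 16 mm tail behind the axle rises; pressing the tail does nothing. Over the empty bay it gives at about 2 N on the pad, has no spring and stays where left.
- flap_3_pad (a point): Point on the top face of flap_3 (94 mm above the bench when closed), mid-width, 40 mm in front of its axle, at the inner edge of the black ribbed press pad near the flap's front edge; it moves with the flap.
- bay_3 (a point): Fixed point on the level of the carrier's top rim, 95 mm above the bench, straight above the axle of flap_3, mid-width (20 mm behind the carrier's middle). The bay opening is 64 mm wide (y) and runs from 62 mm in front of the axle to 18 mm behind it; the empty bay is 85 mm deep. Bays are 74 mm apart, bay_1 at the +y end.
- flap_4 (a joint): Angle of the flap at the right end (-y end of the carrier); 0 closed, 1.25 rad fully open (stop). 62 mm wide, 4 mm thick. Axle along carrier y, 3 mm below the rim: the 60 mm long front part goes down into the bay, the 16 mm tail behind the axle rises; pressing the tail does nothing. Over the empty bay it gives at about 2 N on the pad, has no spring and stays where left.
- flap_4_pad (a point): Point on the top face of flap_4 (94 mm above the bench when closed), mid-width, 40 mm in front of its axle, at the inner edge of the black ribbed press pad near the flap's front edge; it moves with the flap.
- bay_4 (a point): Fixed point on the level of the carrier's top rim, 95 mm above the bench, straight above the axle of flap_4, mid-width (20 mm behind the carrier's middle). The bay opening is 64 mm wide (y) and runs from 62 mm in front of the axle to 18 mm behind it; the empty bay is 85 mm deep. Bays are 74 mm apart, bay_1 at the +y end.
- spare_module: Loose small green circuit module, 48x75x14 mm, lying in front of the carrier; origin centre of underside. Bystander: leave it where it is.
- pen: Loose red pen, 9x136x10 mm, lying in front of the carrier; origin centre of underside. Bystander.
- igbt_module: Loose cream power module with three terminals, 36x62x19 mm, beside the carrier at its right (-y) end; origin centre of underside. Bystander.
- battery_box: Loose black battery box, 39x80x28 mm, behind the carrier; origin centre of underside. Bystander.

How it is judged:
By the outcome, as a careful person would: the job done as asked, in the order asked, and still so for the second after the job is handed in, with the robot touching nothing.
It also fails if it takes over 42 s, if anything falls off the work surface, if the arm or the gripper's body presses on something with over 40 N, if the wrist force passes 120 N, or if a joint passes its speed limit or range.

## Working session

There is one attempt and no reset: what is moved stays moved. The work goes in short steps, Python scripts to look and compute and a shell command to move; the robot and the scene stay as the last step left them, time stands still between calls to the robot, and variables do not carry over. Pictures are saved under pics/ and viewed, at most 10 in all, crops included, and the job is handed in when it is done.

```bash
ls; mkdir -p pics; python3 - <<'E'
from bench import ctrl
import cv2,numpy as np
o=ctrl.get_obs(); print({k:np.round(v,3) for k,v in o.items()})
for n in("top","side"):
    p=ctrl.camera_params(n); print(n,p)
    cv2.imwrite(f"pics/{n}0.png",ctrl.camera(n))
E
```

```text
bench.py
jog.py
pics
{'time_s': np.float64(0.0), 'q': array([-1.479,  0.182,  1.608, -0.   ,  1.354, -0.206]), 'dq': array([-0.002, -0.   ,  0.001,  0.   ,  0.   , -0.002]), 'joint_efforts': array([ 1.0000e-03, -4.4486e+01, -3.5134e+01, -0.0000e+00,  9.0000e-03,
        0.0000e+00]), 'eef_pos': array([ 0.169, -0.549,  0.23 ]), 'eef_rot': array([-0.001,  0.989,  0.148,  0.   ]), 'wrist_force': array([-0.336,  0.429,  0.752]), 'torque': array([-0.039, -0.006,  0.021]), 'grasp_force': np.float64(0.0), 'opening': np.float64(0.996)}
top {'fovy': 48.25932512975696, 'cx': 254.68677668529435, 'cy': 190.01571603756148, 'view': array([[ 0.02377752, -0.99951312, -0.02020287, -0.07185982],
       [ 0.98538847,  0.02002271,  0.16914095, -0.55259578],
       [-0.16865408, -0.02392942,  0.98538479, -0.97025442],
       [ 0.        ,  0.        ,  0.        ,  1.        ]])}
side {'fovy': 55.49926345946743, 'cx': 254.78642175302124, 'cy': 191.65031583315437, 'view': array([[ 0.02210183,  0.99963715,  0.0153976 ,  0.05843004],
       [-0.69847725,  0.00442042,  0.71561861,  0.32106508],
       [ 0.71529088, -0.02657136,  0.69832151, -1.32304592],
       [ 0.        ,  0.        ,  0.        ,  1.        ]])}
```

View pics/top0.png

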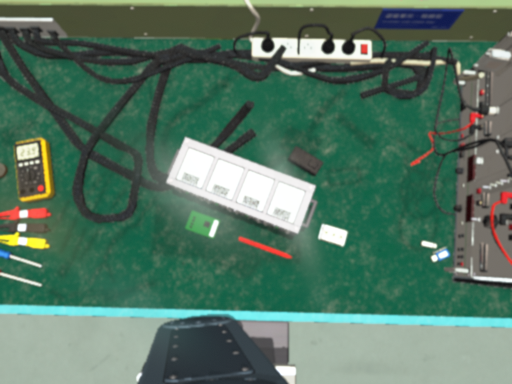

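View pics/side0.png

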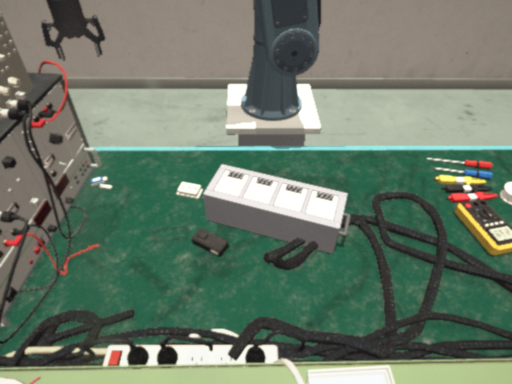

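The top view shows the carrier with corners at about (187,138), (316,185), (302,233) and (167,182), turned a little. Four white flaps have their pads towards the robot. The module is at (202,224), the pen at (265,247) and the IGBT at (333,235).

```bash
cat > h.py <<'E'
import numpy as np,cv2
from bench import ctrl
from scipy.spatial.transform import Rotation as R
def ray(n,uv,z):
    p=ctrl.camera_params(n);f=192/np.tan(np.radians(p["fovy"]/2));V=p["view"]
    uv=np.atleast_2d(uv).astype(float)
    d=np.c_[(uv[:,0]-p["cx"])/f,-(uv[:,1]-p["cy"])/f,-np.ones(len(uv))]@V[:3,:3]
    c=-V[:3,:3].T@V[:3,3]
    return c+d*((z-c[2])/d[:,2])[:,None]
def flaps(n,box,thr):
    g=cv2.imread(f"pics/{n}0.png").min(2); m=np.zeros_like(g);x0,y0,x1,y1=box
    m[y0:y1,x0:x1]=(g[y0:y1,x0:x1]>thr)*255
    cs,_=cv2.findContours(m,cv2.RETR_EXTERNAL,cv2.CHAIN_APPROX_NONE)
    out=[]
    for c in cs:
        if cv2.contourArea(c)>150:
            w=ray(n,c[:,0],0.094).astype(np.float32)
            r=cv2.minAreaRect(w[:,:2].copy()*1000); out.append(r); print(n,cv2.contourArea(c),np.round(cv2.boundingRect(c)),np.round(r[0],1),np.round(r[1],1),round(r[2],1))
    return out
if __name__=="__main__":
    for t in(220,238): print(t);flaps("top",(160,130,325,240),t);flaps("side",(195,160,355,250),t)
    a=cv2.imread("pics/top0.png")[130:240,160:325];b=cv2.imread("pics/side0.png")[160:260,195:360]
    cv2.imwrite("pics/c.png",np.vstack([cv2.resize(i,None,fx=2.8,fy=2.8) for i in(a,b)]))
E
python3 h.py
```

```text
220
top 6664.0 [168 138 147  94] [558.7 -27.2] [317.8 113.5] 70.2
side 4281.0 [205 165 141  62] [561.9 -24.4] [315.8 109.9] 70.3
238
top 364.5 [188 187 111  44] [504.2 -33.5] [264.6  10.4] 70.4
top 721.0 [268 183  36  40] [ 520.1 -130.9] [62.8 75.9] 70.2
top 746.5 [237 171  40  41] [544. -65.] [70.3 75.6] 70.2
top 2081.0 [177 139 136  86] [566.1 -30. ] [314.2  94.5] 70.2
side 487.0 [306 191  32  29] [597.9  80.2] [61.  75.4] 69.9
side 457.0 [274 184  33  28] [574.   10.3] [61.  77.3] 70.3
side 440.5 [244 177  33  27] [549.2 -59.1] [62.7 77.1] 70.0
side 409.0 [214 171  34  25] [ 524.3 -128.4] [61.6 77.1] 71.1
```

View pics/c.png

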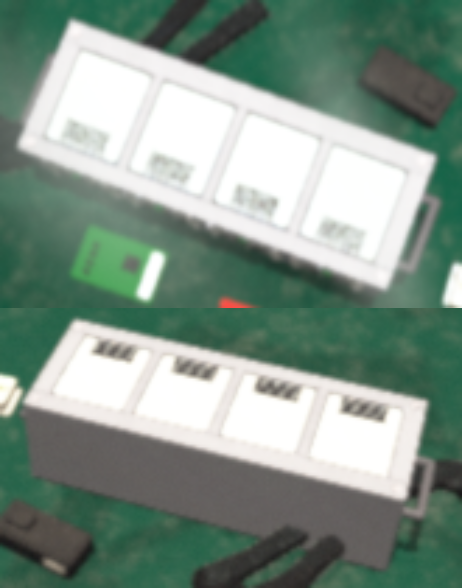

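```bash
cat >> h.py <<'E'
C=np.array([.5605,-.0258]);YAW=-np.radians(19.7)
ex=np.array([np.cos(YAW),np.sin(YAW)]);ey=np.array([-ex[1],ex[0]])
def state():
    o=ctrl.get_obs();w,x,y,z=o["eef_rot"];r=R.from_quat([x,y,z,w]);p=o["eef_pos"]
    d=p[:2]-C
    print("t",round(o["time_s"],2),"carrier-frame TCP mm",np.round(1000*np.r_[d@ex-.020,d@ey,p[2]],1),"F",np.round(o["wrist_force"],2),"q",np.round(o["q"],2))
    return p,r
def go(bay,front,z):
    p,r=state();t=np.r_[C+ex*(.020-front)+ey*(.111-.074*(bay-1)),z]
    G=R.from_matrix(np.c_[np.r_[ex,0],np.r_[-ey,0],[0,0,-1]])
    print("bay",bay,"dxyz tool",np.round(r.inv().apply(t-p),4),"rot",np.round((r.inv()*G).as_rotvec(),4))
E
python3 -c "
from h import *
go(4,.048,.14)"
```

```text
t 0.1 carrier-frame TCP mm [-212.5 -624.8  230.5] F [-0.41 -0.23 -0.14] q [-1.48  0.18  1.61 -0.    1.35 -0.21]
bay 4 dxyz tool [ 0.4393 -0.3131  0.0911] rot [-1.500e-03  2.000e-04  6.417e-01]
```

```bash
python3 jog.py '[{"d": [0.05,-0.036,0.01],"turn_vec": [0,0,0.07],"aperture": 0},{"d": [0.1,-0.072,0.02],"turn_vec": [0,0,0.15],"aperture": 0},{"d": [0.15,-0.107,0.03],"turn_vec": [0,0,0.22],"aperture": 0},{"d": [0.2,-0.143,0.04],"turn_vec": [0,0,0.3],"aperture": 0},{"d": [0.25,-0.178,0.05],"turn_vec": [0,0,0.37],"aperture": 0},{"d": [0.3,-0.214,0.05],"turn_vec": [0,0,0.44],"aperture": 0},{"d": [0.35,-0.25,0.05],"turn_vec": [0,0,0.52],"aperture": 0},{"d": [0.4,-0.285,0.05],"turn_vec": [0,0,0.6],"aperture": 0},{"d": [0.439,-0.313,0.05],"turn_vec": [0,0,0.642],"aperture": 0},{"d": [0.439,-0.313,0.05],"turn_vec": [0,0,0.642],"aperture": 0}]'
python3 jog.py '[{"aperture": 0},{"aperture": 0}]'
python3 -c "
from h import *
go(4,.048,.11)
cv2.imwrite('pics/w1.png',ctrl.camera('wrist'))"
```

```text
time_s: 1.35
eef_pos: [0.4976, -0.1188, 0.1809]
eef_rot: [-0.0, 0.986, -0.169, -0.0]
wrist_force: [-0.0, -0.2, -0.8]
opening: 0.0
grasp_force: 0.0
time_s: 1.6
eef_pos: [0.4959, -0.1226, 0.1811]
eef_rot: [0.0, 0.985, -0.172, -0.0]
wrist_force: [-0.7, 0.1, -1.1]
opening: -0.001
grasp_force: 0.0
t 1.6 carrier-frame TCP mm [ -48.1 -112.9  181.1] F [-0.71  0.13 -1.06] q [-0.47  0.09  1.82 -0.    1.24  1.44]
bay 4 dxyz tool [ 0.0002 -0.0019  0.0711] rot [ 0.0002  0.0005 -0.0018]
```

View pics/w1.png

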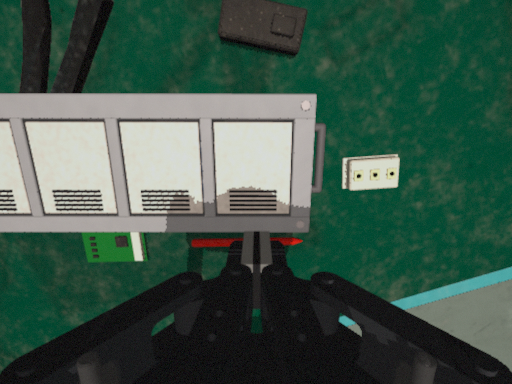

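The wrist view shows flap 4 at columns 216-292 and rows 121-214, with its ribs at (253,201). I'll check its position with rays.

```bash
python3 -c "
from h import *
w=ray('wrist',[[253,201],[254,168],[254,121],[254,215],[216,168],[292,168]],.094)[:,:2]-C
print(np.round(1000*np.c_[w@ex-.02,w@ey],1))"
```

```text
[[ -49.3 -111.5]
 [ -20.9 -112.5]
 [  16.6 -112.7]
 [ -62.  -112.3]
 [ -20.8  -81.3]
 [ -20.9 -143.7]]
```

```bash
python3 jog.py '[{"d": [0,-0.001,0.03],"aperture": 0},{"d": [0,-0.001,0.06],"aperture": 0},{"d": [0,-0.001,0.074],"aperture": 0},{"d": [0,-0.001,0.074],"aperture": 0},{"d": [0,-0.001,0.074],"aperture": 0}]'; python3 -c "
from h import *
state()"
```

```text
time_s: 2.28
eef_pos: [0.4976, -0.1214, 0.1084]
eef_rot: [0.0, 0.985, -0.171, 0.001]
wrist_force: [0.4, 0.6, 0.1]
opening: 0.002
grasp_force: 0.0
t 2.27 carrier-frame TCP mm [ -47.  -111.2  108.4] F [0.44 0.56 0.06] q [-0.47  0.19  1.87 -0.    1.08  1.44]
```

```bash
python3 jog.py '[{"d": [0,0,0.006],"aperture": 0},{"d": [0,0,0.012],"aperture": 0},{"d": [0,0,0.0135],"aperture": 0},{"d": [0,0,0.015],"aperture": 0},{"d": [0,0,0.015],"aperture": 0}]'; python3 -c "
from h import *
state()"
```

```text
time_s: 2.9
eef_pos: [0.4969, -0.1207, 0.0922]
eef_rot: [-0.0, 0.985, -0.171, -0.0]
wrist_force: [-0.2, 0.4, 0.2]
opening: -0.001
grasp_force: 0.0
t 2.9 carrier-frame TCP mm [ -47.9 -110.8   92.2] F [-0.15  0.41  0.17] q [-0.47  0.22  1.88  0.    1.05  1.44]
```

```bash
python3 jog.py '[{"d": [0,0,0.001],"aperture": 0},{"d": [0,0,0.002],"aperture": 0},{"d": [0,0,0.002],"aperture": 0}]'; python3 -c "
from h import *
state()"
```

```text
time_s: 3.28
eef_pos: [0.4971, -0.1208, 0.0903]
eef_rot: [0.0, 0.985, -0.171, 0.0]
wrist_force: [0.2, 1.0, 0.7]
opening: 0.002
grasp_force: 0.5
t 3.27 carrier-frame TCP mm [ -47.7 -110.8   90.3] F [0.2  0.98 0.69] q [-0.47  0.22  1.88  0.    1.05  1.44]
```

```bash
python3 jog.py '[{"d": [0,0,0.001],"aperture": 0},{"d": [0,0,0.002],"aperture": 0},{"d": [0,0,0.002],"aperture": 0}]'; python3 -c "
from h import *
state()"
```

```text
time_s: 3.65
eef_pos: [0.4971, -0.1208, 0.0883]
eef_rot: [0.0, 0.985, -0.171, 0.0]
wrist_force: [0.3, 0.5, 0.8]
opening: 0.001
grasp_force: 0.4
t 3.65 carrier-frame TCP mm [ -47.7 -110.8   88.3] F [0.27 0.45 0.79] q [-0.47  0.22  1.88  0.    1.04  1.44]
```

```bash
python3 jog.py '[{"d": [0,0,0.001],"aperture": 0},{"d": [0,0,0.002],"aperture": 0},{"d": [0,0,0.003],"aperture": 0},{"d": [0,0,0.004],"aperture": 0},{"d": [0,0,0.004],"aperture": 0}]'; python3 -c "
from h import *
state()
cv2.imwrite('pics/w2.png',cv2.resize(ctrl.camera('wrist')[80:260,100:360],None,fx=2.5,fy=2.5))"
```

```text
time_s: 4.28
eef_pos: [0.4968, -0.1207, 0.0842]
eef_rot: [0.0, 0.985, -0.171, -0.0]
wrist_force: [0.5, -1.1, 1.6]
opening: -0.003
grasp_force: 0.5
t 4.28 carrier-frame TCP mm [ -48.  -110.9   84.2] F [ 0.52 -1.14  1.58] q [-0.47  0.23  1.88 -0.    1.03  1.44]
```

View pics/w2.png

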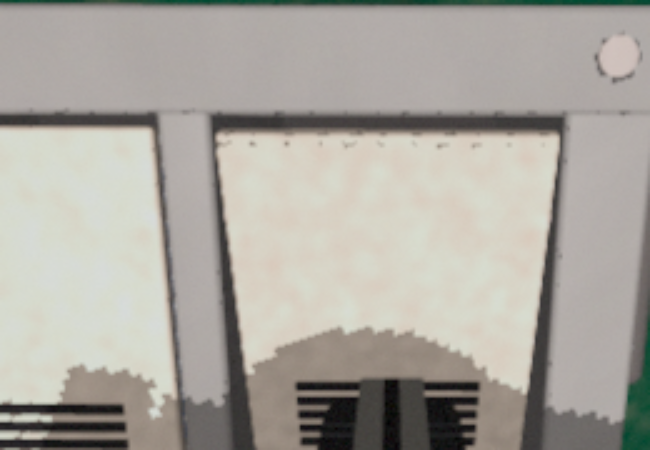

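The wrist view shows flap 4 tilted: its sides narrow forward under the fingertips, and there is a dark gap beside it. The force stays under 2 N at 10 mm down, so this is the empty bay. Next I push it down while moving back towards the axle.

```bash
python3 jog.py '[{"d": [0.003,0,0.005],"aperture": 0},{"d": [0.006,0,0.01],"aperture": 0},{"d": [0.01,0,0.015],"aperture": 0},{"d": [0.013,0,0.02],"aperture": 0},{"d": [0.016,0,0.024],"aperture": 0},{"d": [0.019,0,0.026],"aperture": 0},{"d": [0.021,0,0.026],"aperture": 0},{"d": [0.023,0,0.026],"aperture": 0},{"d": [0.023,0,0.026],"aperture": 0}]'; python3 -c "
from h import *
state()"
```

```text
time_s: 5.45
eef_pos: [0.5181, -0.1283, 0.0579]
eef_rot: [-0.0, 0.985, -0.171, -0.001]
wrist_force: [-1.6, 0.9, -0.7]
opening: -0.004
grasp_force: 1.1
t 5.45 carrier-frame TCP mm [ -25.3 -110.7   57.9] F [-1.58  0.85 -0.66] q [-0.47  0.32  1.83 -0.    0.99  1.45]
```

```bash
for i in 1; do python3 jog.py '[{"d": [0.001,0,0],"aperture": 0},{"d": [0.002,0,0],"aperture": 0},{"d": [0.003,0,0],"aperture": 0},{"d": [0.003,0,0],"aperture": 0}]';done; python3 -c "
from h import *
state()"
```

```text
time_s: 5.95
eef_pos: [0.5193, -0.1286, 0.0578]
eef_rot: [-0.0, 0.985, -0.171, -0.003]
wrist_force: [-10.3, 3.5, 3.2]
opening: 0.001
grasp_force: 5.5
t 5.95 carrier-frame TCP mm [ -24.2 -110.7   57.8] F [-10.29   3.47   3.21] q [-0.46  0.32  1.83 -0.    1.    1.45]
```

Force has risen to 11 N with almost no motion, and its direction matches a flap at about 1.25 rad, so this is the stop. One more small push, then back off and lift clear.

```bash
python3 jog.py '[{"d": [0.001,0,0],"aperture": 0},{"d": [0.002,0,0],"aperture": 0},{"d": [0.002,0,0],"aperture": 0}]'; python3 -c "
from h import *
state()"; python3 jog.py '[{"d": [-0.004,0,0],"aperture": 0},{"d": [-0.01,0,0],"aperture": 0},{"d": [-0.014,0,-0.005],"aperture": 0},{"d": [-0.014,0,-0.02],"aperture": 0},{"d": [-0.014,0,-0.05],"aperture": 0},{"d": [-0.014,0,-0.09],"aperture": 0},{"d": [-0.04,0,-0.12],"aperture": 0},{"d": [-0.08,0,-0.13],"aperture": 0},{"d": [-0.08,0,-0.13],"aperture": 0}]';  python3 -c "
from h import *
state()
a=ctrl.camera('wrist');b=ctrl.camera('side')[150:260,180:370]
cv2.imwrite('pics/f.png',np.hstack([a[80:300,60:420],cv2.resize(b,(380,220))]))"
```

```text
time_s: 6.32
eef_pos: [0.5195, -0.1287, 0.0577]
eef_rot: [-0.001, 0.985, -0.171, -0.005]
wrist_force: [-15.1, 5.8, 10.9]
opening: -0.001
grasp_force: 9.5
t 6.33 carrier-frame TCP mm [ -23.9 -110.7   57.7] F [-15.14   5.79  10.9 ] q [-0.46  0.33  1.82 -0.    1.    1.45]
time_s: 7.45
eef_pos: [0.4474, -0.1028, 0.1905]
eef_rot: [0.001, 0.985, -0.171, 0.002]
wrist_force: [0.2, -0.3, 0.8]
opening: -0.004
grasp_force: 0.0
t 7.45 carrier-frame TCP mm [-100.5 -110.6  190.5] F [ 0.2  -0.34  0.75] q [-0.49 -0.04  1.93  0.    1.25  1.43]
```

View pics/f.png

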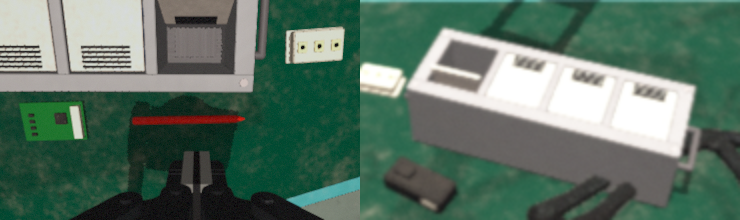

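The final views show flap 4 hanging steeply in its empty bay, with the other flaps shut, the loose things in place and the hand clear. Measured fingertip position gave about the full 1.25 rad at contact.

```bash
python3 -c "
from bench import ctrl
print(ctrl.hand_in())"
```

```text
the job is handed in; nothing more can be done
None
```

Flap 4, at the right (-y) end, was the one that rocked: I pushed it down to its stop at about 1.25 rad, left it open with the hand clear and the loose things untouched, and handed the job in at about 7.5 s; flaps 1–3 were not pressed, because flap 4 gave way first.

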